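# Load the slant mixer and latch its retaining arm

## Robot

A 6-joint arm with a two-finger parallel gripper is mounted at the origin on the work surface. World frame = base frame: x ahead of the robot, y to its left, z up, the work surface at z = 0. Lengths are in m, angles in rad, forces in N, time in s.
With the tool pointing down it reaches from about 0.375 to 0.825 m from the base axis. Payload 5.5 kg.
Tool frame: the origin (TCP) lies midway between the tips of the shut fingers; the grasp point (between the pads) lies 19 mm behind it; x points along the fingers, y is the direction in which the jaws open and shut, and the axes are right-handed (so a half turn about x gives the same grasp; the last joint's range is limited). The gripper opens to 85 mm and grips with 20 to 120 N. Pads are 22 mm wide; open, the fingers measure 114 mm over their backs; the gripper's body (76 mm by 85 mm) begins 54 mm behind the grasp point. The pads swing forward as they close: fully open they stand 13 mm farther back than shut.
Start: joints at [-1.239, 0.314, -0.047, 1.21, 0, 1.571], TCP at [0.195, -0.567, 0.231] pointing down, gripper open.
Joint ranges: [-2.67, 2.67], [-0.69, 1.73], [-1.03, 1.25], [-2.08, 2.16], [-1.42, 1.45], [-3.14, 3.14]. Speed limits (rad/s): [2.39, 2.39, 3.01, 3.14, 3.14, 3.14].

## Interface

Orientations are given as [roll, pitch, yaw] about the fixed x, y, z axes, in that order (R = Rz(yaw) Ry(pitch) Rx(roll)).
In Python, from plant import * gives the robot as it stands.
- The arm moves only by the shell command python3 -m crank 'ROWS' [FORCE]. ROWS is JSON, one flat list of numbers, 7 for each row, row after row: the closure in counts, from 0 (fully open) to 255 (shut), then the shift along the world's x, y, z in mm, then the turn, a rotation vector about the world's x, y, z in degrees. A call has 1 to 12 rows; each row is the pose to reach, as a shift and turn from the pose measured when the call began; what a row does not reach only later rows make up. A row lasts 1/8 s, in which the tool goes at most 62.5 mm and 10.7 degrees, less where a joint would pass 70% of its speed; a pose out of reach is approached as far as the arm can. A call with a gripper value outside its range is refused whole. The fingers move at their own pace and stop on an object; FORCE is the grip in N (left out, the last holds). Time passes only in rows, so rows that repeat a pose let the fingers close. It gives the time, the measured TCP pose, the force and the opening at its end, in the units of the state.
- read_state(): the state, without advancing time (a new reading comes with each control period).
- get_image(name): name is "scene" or "top" or "wrist"; returns a dict with "image" (420x560x3 uint8, blue, green, red), "fx", "fy", "cx", "cy" (pixels), "position" and "attitude" of the camera in the world; the wrist camera has in their place "mount" (4x4, takes a point from camera to tool coordinates, whose origin is the TCP and whose axes are the tool frame's). Camera axes: x right, y down, z forward; pixel columns grow to the right and rows downward; lengths in m; the calibration is good to about 2 mm. A picture is of the moment at which its call begins: read the wrist's pose just before it. There is no depth.
- job_done(): hands the job in, once; it reports no verdict.
The state is a dict: "clock": time; "qpos": joint angles; "joint_velocities": joint speeds; "joint_torque": joint torques, N m; "position": TCP position; "eef_rot": TCP orientation; "contact_force": force on the tool from outside, world axes, zero at the start; "wrist_torque": the same for the moment, N m; "width": opening from 0.0 (shut) to 1.0 (fully open).
Only numpy, scipy, OpenCV 4.12 (cv2) and the standard library are available. Lean on these libraries where they do the work, as an engineer would, in place of code of your own. Each camera call takes 0.05 s, during which the arm holds its last target. There are 200 camera calls.

## Task

Lower the small straight-sided jar, base first, all the way into the slanted pocket of the mixer and let go of it (do not drop it in), then swing the mixer's retaining arm over the jar's cap until it lies fully down in its catch. Leave the other bottles, the beaker and the tape roll where they stand.

Things in the scene. Friction and masses are not known exactly. Their poses are not given: they have to be found in the camera images.
- jar: The jar to load: straight cylinder 44 mm in diameter, 115 mm high, white plastic; its ribbed blue screw cap is as wide as the body (from 76 mm above the base to the top, a narrow groove below it). Shortest and slimmest of the three capped vessels, 0.1 to 0.2 kg; starts upright on the bench. Origin: centre of its underside; z along its axis to the cap.
- mixer: Slant mixer, fixed: white base 160 x 170 x 42 mm with an aluminium pocket on top. Origin: centre of its underside; -x is its front, turned roughly to the robot's left; y roughly away from the robot. The pocket leans 30 degrees from vertical to the front. Above the mouth stand only a pivot post, a catch post and the arm, on the y sides: fingers have most room when they close along x.
- pocket_floor (a point): Centre of the pocket's floor; a fully seated jar has its origin here. Axes: z runs out of the pocket along its centre line, 30 degrees from vertical, leaning to the mixer's front (robot's left); x to the mixer's back and up at 30 degrees; y level, roughly away from the robot. The pocket is 50 mm square inside (sides along x and y), 65 mm deep, walls 5 mm.
- pocket_mouth (a point): Centre of the pocket's mouth, 65 mm along z from pocket_floor; same axes. A seated jar stands 50 mm out of it. Posts beside it, up to 66 mm above the mouth: pivot post (nearer the robot) at y = -55 to -73 mm, x within 18 mm; catch post (a fork with a saddle) at y = 45 to 59 mm, x within 15 mm.
- pivot (a point): The retaining arm's hinge point (fixed on the mixer): -64 mm along y and 57 mm along z from pocket_mouth, same axes. The hinge axis is along x.
- latch (a joint): Angle q of the retaining arm (rad): 0 = fully down over the cap, in the catch, at its stop (3 mm clear of a seated jar); grows as it is raised, at most 2.1; starts at 1.65 to 1.9, leaning outward. In the pocket's axes it points from the pivot along (0, cos q, sin q); its outer face looks along (0, -sin q, cos q). Stiff, no spring: stays where left, turns with about 1 to 2 N.
- latch_end (a point): Middle of the outer face (upper when closed) of the arm's wide end tab, 132 mm from the pivot. The arm is a flat steel bar 16 mm wide, 8 mm thick, reaching 140 mm from the pivot; end tab 34 x 16 mm. Closed, it lies in the catch fork 116 mm from the pivot, whose prongs stand 5 mm above its outer face. Axes: z the outer-face normal, y along the arm.
- bottle_tall: Bystander: white round-shouldered bottle, 58 mm in diameter, 175 mm high, narrower cap. Origin: centre of its underside.
- bottle_mid: Bystander: white round-shouldered bottle, 66 mm in diameter, 145 mm high, narrower cap. Origin: centre of its underside. The jar and these two bottles stand in three places that are swapped from start to start.
- beaker: Bystander: glass beaker 76 mm wide, 100 mm high, open. Origin: centre of its underside.
- tape_roll: Bystander: roll of paper tape lying flat, 52 mm across, 18 mm high. Origin: centre of its underside.
Things that resemble listed ones, but are neither listed nor needed, are in the scene too. What is shaped like the mixer but orange is not meant.

How it is judged:
By the outcome, as a careful person would: the job done as asked, in the order asked, and still so for the second after the job is handed in, with the robot touching nothing.
It also fails if it takes over 58 s, if anything falls off the work surface, if the arm or the gripper's body presses on something with over 40 N, if the wrist force passes 120 N, or if a joint passes its speed limit or range.

## Working session

There is one attempt and no reset: what is moved stays moved. The work goes in short steps, Python scripts to look and compute and a shell command to move; the robot and the scene stay as the last step left them, time stands still between calls to the robot, and variables do not carry over. Pictures are saved under pics/ and viewed, about 8 in all and at most 12, crops included, and the job is handed in when it is done.

```bash
ls; mkdir -p pics; python3 - <<'E'
from plant import *
import cv2,numpy as np
s=read_state();print(s)
for n in("scene","top"):
    d=get_image(n);cv2.imwrite(f"pics/{n}0.png",d["image"]);print(n,{k:d[k] for k in d if k!="image"})
E
```

```text
pics
{'clock': 0.0, 'qpos': array([-1.23898175e+00,  3.14257209e-01, -4.80934407e-02,  1.21019679e+00,
        1.53228820e-05,  1.57081052e+00]), 'joint_velocities': array([-5.89412747e-05,  1.53742007e-03, -6.56046865e-04, -3.64737237e-04,
        6.78034295e-04,  8.54396231e-05]), 'joint_torque': array([ 6.42145351e-04, -5.39595473e+01,  3.39744544e+01,  1.93825364e-02,
        2.88050296e-05,  7.41037269e-06]), 'position': array([ 0.19526887, -0.56671447,  0.23040958]), 'eef_rot': array([-1.57953226,  1.56904515,  1.89386076]), 'contact_force': array([-0.33995571, -0.16038618, -0.20417589]), 'wrist_torque': array([ 0.01581062, -0.01075354,  0.01015848]), 'width': 1.0027011909682129}
scene {'fx': 514.8456240510419, 'fy': 514.8456240510419, 'cx': 280.40163610509217, 'cy': 222.72809053366424, 'position': array([0.82158599, 0.49154092, 0.99227409]), 'attitude': array([-2.58692894, -0.01452877,  2.64176991])}
top {'fx': 442.0456347939649, 'fy': 442.0456347939649, 'cx': 279.79618702373506, 'cy': 210.55857232075573, 'position': array([0.37688041, 0.02467607, 1.26714441]), 'attitude': array([-2.99108552,  0.00639126, -1.55821779])}
```

View pics/scene0.png

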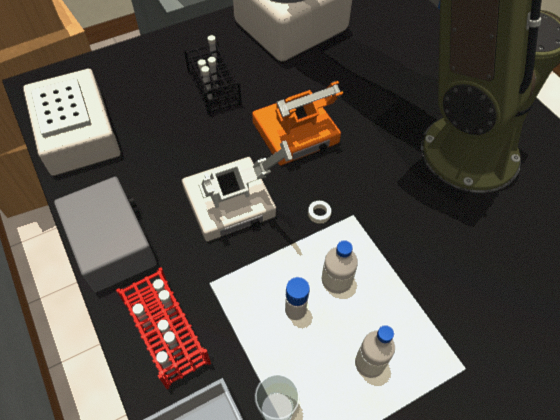

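View pics/top0.png

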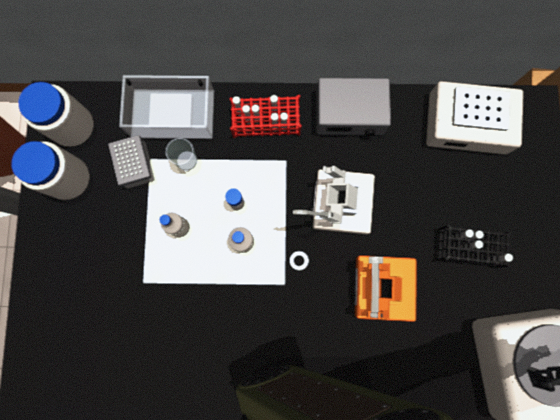

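Candidates for the jar in the scene view are (297,298), with a wide cap and straight sides, (342,262) and (376,350), both with narrow caps and shoulders. In the top view these are (233,198), (238,240) and (170,222). The two large blue-capped tubs at (55,115) and (50,170) are far too big. I choose scene (297,298) / top (233,198). The white mixer is at top (343,203); the orange one at (386,288) is not meant.

```bash
cat > h.py <<'E'
from plant import *
import cv2,numpy as np
from scipy.spatial.transform import Rotation as R
def cam(d,s=None):
    if "mount" in d:
        T=np.eye(4);T[:3,:3]=R.from_euler("xyz",s["eef_rot"]).as_matrix();T[:3,3]=s["position"]
        T=T@d["mount"];return T[:3,3],T[:3,:3]
    return d["position"],R.from_euler("xyz",d["attitude"]).as_matrix()
def ray(d,uv,s=None):
    p,M=cam(d,s);v=M@np.array([(uv[0]-d["cx"])/d["fx"],(uv[1]-d["cy"])/d["fy"],1]);return p,v/np.linalg.norm(v)
def plane(d,uv,z,s=None):
    p,v=ray(d,uv,s);return p+v*(z-p[2])/v[2]
def proj(d,X,s=None):
    p,M=cam(d,s);c=(np.atleast_2d(X)-p)@M;return np.c_[c[:,0]/c[:,2]*d["fx"]+d["cx"],c[:,1]/c[:,2]*d["fy"]+d["cy"]]
def tri(rs):
    A=0;b=0
    for p,v in rs:
        P=np.eye(3)-np.outer(v,v);A=A+P;b=b+P@p
    x=np.linalg.solve(A,b);return x,[np.linalg.norm((np.eye(3)-np.outer(v,v))@(x-p)) for p,v in rs]
def blue(im):
    h=cv2.cvtColor(im,cv2.COLOR_BGR2HSV);return cv2.inRange(h,(105,150,60),(125,255,255))
E
python3 - <<'E'
from h import *
t=get_image("top");c=get_image("scene")
for d,n in((t,"t"),(c,"s")):
    k,l,st,ce=cv2.connectedComponentsWithStats(blue(d["image"]))
    for i in range(1,k):
        if st[i,4]>20: print(n,st[i],ce[i].round(1),plane(d,ce[i],.1).round(3))
# mixer region
h=cv2.cvtColor(t["image"],cv2.COLOR_BGR2HSV)
m=cv2.inRange(h,(0,0,120),(180,90,255));k,l,st,ce=cv2.connectedComponentsWithStats(m)
i=l[215,365];print(st[i]);r=(l==i).astype(np.uint8)
ys,xs=np.where(r);q=cv2.minAreaRect(np.c_[xs,ys].astype(np.float32));b=cv2.boxPoints(q);print(q)
for u in b: print(u,plane(t,u,.042).round(4))
a=cv2.resize(t["image"][140:260,200:400],None,fx=4,fy=4,interpolation=2)
e=cv2.resize(c["image"][120:330,170:370],None,fx=4,fy=4,interpolation=2)[:,:]
cv2.imwrite("pics/a.png",a);cv2.imwrite("pics/e.png",cv2.resize(e,None,fx=.71,fy=.71))
E
```

```text
t [  19   82   45   41 1403] [ 40.2 102.2] [0.851 0.705 0.1  ]
t [  12  141   47   43 1508] [ 34.  162.2] [0.679 0.706 0.1  ]
t [226 189  16  17 203] [233.4 196.8] [0.59  0.159 0.1  ]
t [160 215  11  10  83] [164.9 219.6] [0.526 0.341 0.1  ]
t [233 232  11  11  91] [237.7 237. ] [0.482 0.145 0.1  ]
s [337 241  15  16 191] [343.8 248.5] [0.463 0.125 0.1  ]
s [287 278  22  27 494] [297.2 291. ] [0.59 0.16 0.1 ]
s [378 326  15  17 202] [384.9 333.9] [0.492 0.309 0.1  ]
[ 293  166   82   68 3319]
((333.9109191894531, 197.89109802246094), (78.80694580078125, 63.68238067626953), 5.710593223571777)
[291.5347  225.65347] [0.5204 0.0016 0.042 ]
[297.8713  162.28714] [ 0.7023 -0.0149  0.042 ]
[376.28714 170.12872] [ 0.6818 -0.2376  0.042 ]
[369.95053 233.49506] [ 0.501  -0.2164  0.042 ]
```

View pics/a.png

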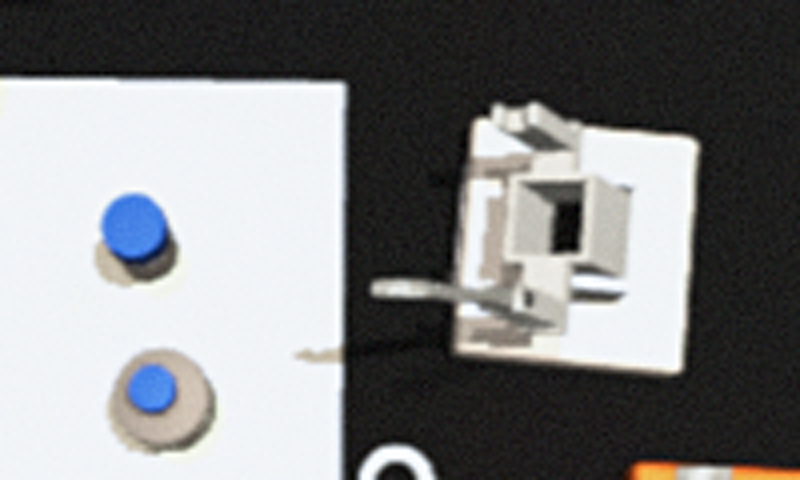

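View pics/e.png

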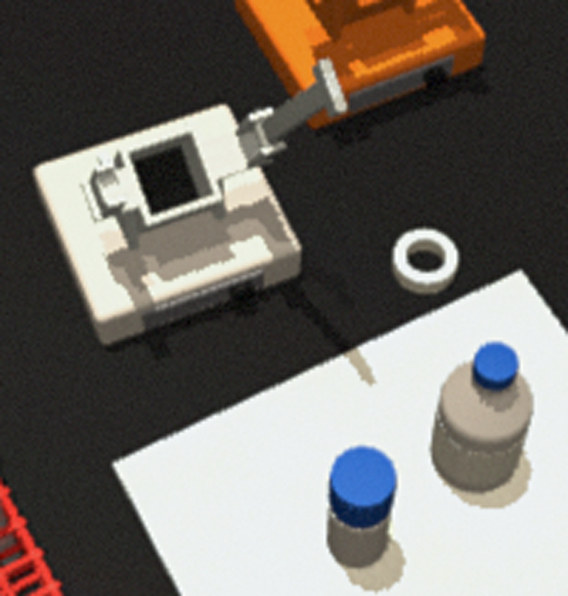

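The crops confirm the choice: the jar at top crop (135,225) is straight-sided with a full-width cap. The mixer shows its pocket mouth at top crop (550,222) and scene crop (170,178). The pivot and raised arm are on the robot's side and the catch post is on the far side.

```bash
python3 - <<'E'
from h import *
t=get_image("top");c=get_image("scene")
T=lambda u,v:(200+(u+.5)/4-.5,140+(v+.5)/4-.5)
S=lambda u,v:(170+(u+.5)/2.84-.5,120+(v+.5)/2.84-.5)
P={}
for n,a,b in(("FC",(513,178),(148,222)),("FP",(505,262),(220,205)),("BP",(582,270),(192,133)),("BC",(590,175),(120,150)),("tab",(378,288),(335,90))):
    P[n],e=tri([ray(t,T(*a)),ray(c,S(*b))]);print(n,P[n].round(4),np.round(e,4))
print("mouth",np.mean([P[k] for k in("FC","FP","BP","BC")],0).round(4))
B=[plane(t,T(*a),.042) for a in((475,118),(698,140),(683,373),(455,352))]
print(np.round(B,4),np.mean(B,0).round(4))
for i in range(4):
    d=B[(i+1)%4]-B[i];print(np.linalg.norm(d).round(4),np.degrees(np.arctan2(d[1],d[0])).round(1))
# jar
x,e=tri([ray(t,(233.4,196.8)),ray(c,(297.2,291))]);print(x,e)
E
```

```text
FC [ 0.6258 -0.0936  0.1082] [0.0004 0.0004]
FP [ 0.5701 -0.0888  0.0988] [0. 0.]
BP [ 0.5638 -0.1387  0.124 ] [0.0032 0.0032]
BC [ 0.6226 -0.1412  0.1374] [0.001 0.001]
tab [ 0.5239 -0.0008  0.2984] [0.0028 0.0028]
mouth [ 0.5956 -0.1156  0.1171]
[[ 0.6829 -0.0733  0.042 ]
 [ 0.6687 -0.2312  0.042 ]
 [ 0.5028 -0.2176  0.042 ]
 [ 0.5156 -0.0593  0.042 ]] [ 0.5925 -0.1453  0.042 ]
0.1586 -95.2
0.1664 175.3
0.1588 85.4
0.1679 -4.8
[0.58973048 0.15970945 0.09877632] [np.float64(0.0002492509892010903), np.float64(0.0002492509892012336)]
```

```bash
python3 - <<'E'
from h import *
s=read_state();M=R.from_euler("xyz",s["eef_rot"]).as_matrix();print(M.round(3));print(np.degrees(np.arctan2(M[1,1],M[0,1])))
print(1e3*(np.array([.590,.160,.300])-s["position"]))
d=get_image("wrist");print(d["mount"].round(3),d["fx"])
E
```

```text
[[-0.     0.326 -0.945]
 [ 0.001 -0.945 -0.326]
 [-1.    -0.001  0.   ]]
-70.98819070077647
[394.61427503 727.07950436  69.01677797]
[[-0.    -0.271  0.963 -0.142]
 [ 1.     0.     0.     0.001]
 [-0.     0.963  0.271 -0.068]
 [ 0.     0.     0.     1.   ]] 308.94630082961817
```

```bash
python3 -m crank '[0,10,20,60,0,0,10, 0,20,40,120,0,0,20, 0,40,80,180,0,0,30, 0,65,125,210,0,0,40, 0,90,170,210,0,0,50, 0,118,222,210,0,0,60, 0,146,275,210,0,0,70, 0,174,328,210,0,0,80, 0,202,380,210,0,0,90, 0,230,430,210,0,0,100, 0,258,480,210,0,0,110, 0,286,530,210,0,0,120]' 40
```

```text
clock: 1.85
position: [0.482, -0.0353, 0.4413]
eef_rot: [-0.153, 1.57, -0.863]
contact_force: [-0.1, -0.8, 0.2]
width: 1.001
```

```bash
python3 -m crank '[0,28,50,0,0,0,10, 0,54,98,0,0,0,20, 0,80,147,0,0,0,30, 0,108,195,-60,0,0,36, 0,108,195,-120,0,0,36, 0,108,195,-180,0,0,36, 0,108,195,-200,0,0,36, 0,108,195,-200,0,0,36]'
python3 - <<'E'
from h import *
s=read_state();M=R.from_euler("xyz",s["eef_rot"]).as_matrix();print(M.round(3),np.degrees(np.arctan2(M[1,1],M[0,1])),s["position"],s["qpos"])
d=get_image("wrist");cv2.imwrite("pics/w1.png",d["image"])
k,l,st,ce=cv2.connectedComponentsWithStats(blue(d["image"]))
for i in range(1,k):
    if st[i,4]>100: print(st[i],ce[i].round(1),plane(d,ce[i],.1,s).round(4))
print(proj(d,[[.59,.16,.115],[.59,.16,.076]],s))
E
```

```text
clock: 2.85
position: [0.5881, 0.1592, 0.2386]
eef_rot: [-2.724, 1.566, -2.805]
contact_force: [0.4, -0.1, 0.3]
width: 1.002
[[-0.005  0.081  0.997]
 [-0.002  0.997 -0.081]
 [-1.    -0.002 -0.004]] 85.36131373394092 [0.58807738 0.15924955 0.23862382] [ 2.64647407e-01  3.32990245e-01 -3.64632387e-03  1.23905996e+00
 -3.55245696e-04  3.45613103e-01]
[ 222   51   42   46 1418] [242.4  72.9] [0.4724 0.1354 0.1   ]
[ 493   83   58   45 1937] [522.9 105.9] [0.5179 0.3727 0.1   ]
[ 258  182   47   53 1929] [281.1 208.1] [0.5916 0.1584 0.1   ]
[[282.75404762 210.40495245]
 [282.53787773 200.5946831 ]]
```

View pics/w1.png

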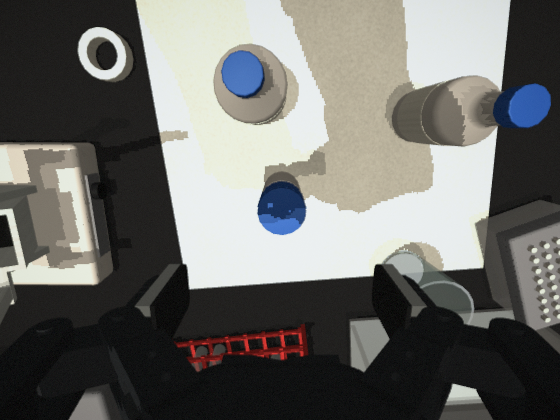

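Wrist view: the jar's cap is at (281,208), which agrees with (0.590, 0.159), and the space around it is clear for the fingers. Descending.

```bash
python3 -m crank '[0,2,0,-50,0,0,0, 0,2,0,-100,0,0,0, 0,2,0,-140,0,0,0, 0,2,0,-168,0,0,0, 0,2,0,-168,0,0,0, 120,2,0,-168,0,0,0, 255,2,0,-168,0,0,0, 255,2,0,-168,0,0,0, 255,2,0,-168,0,0,0, 255,2,0,-168,0,0,0, 255,2,0,-168,0,0,0, 255,2,0,-168,0,0,0]' 40
python3 -m crank '[255,0,0,60,0,0,0, 255,0,0,120,0,0,0, 255,0,0,180,0,0,0, 255,0,0,240,0,0,0, 255,0,0,300,0,0,0, 255,0,0,300,0,0,0]'
```

```text
clock: 4.4
position: [0.5931, 0.1598, 0.0753]
eef_rot: [0.129, 1.568, 0.048]
contact_force: [-0.2, -0.8, 5.8]
width: 0.512
clock: 5.15
position: [0.595, 0.1604, 0.3819]
eef_rot: [0.304, 1.558, 0.223]
contact_force: [0.5, -0.5, -2.2]
width: 0.507
```

```bash
python3 - <<'E'
from h import *
s=read_state();print(s["qpos"].round(3),s["position"])
c=get_image("scene");t=get_image("top")
a=cv2.resize(c["image"][20:320,150:450],(600,600),interpolation=2)
cv2.imwrite("pics/c.png",a)
M=R.from_euler("xyz",s["eef_rot"]).as_matrix()
print(proj(c,[s["position"],s["position"]+M@[-.142,0,-.068]]))
k,l,st,ce=cv2.connectedComponentsWithStats(blue(c["image"]))
for i in range(1,k):
    if st[i,4]>50: print(st[i],ce[i])
E
```

```text
[ 2.640e-01  3.280e-01  3.120e-01  1.541e+00 -1.000e-03  3.450e-01] [0.5950094  0.16039566 0.38186964]
[[302.47387534 210.28972446]
 [360.10115358 127.25769058]]
[289 182  16  39 407] [296.68550369 202.4987715 ]
[337 241  15  16 186] [343.86021505 248.66666667]
[377 326  17  17 204] [385.03431373 334.07843137]
```

View pics/c.png

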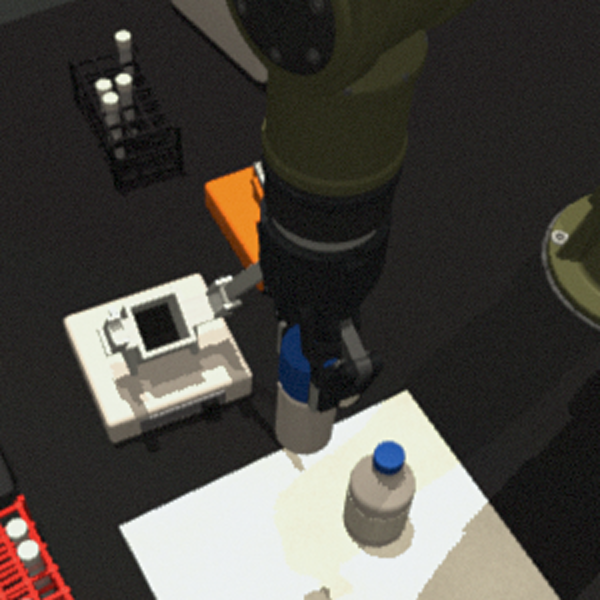

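The projected camera location at crop (420,214) is empty and the wrist is slim, so it should clear the raised arm. The jar hangs straight in the fingers at crop (305,400). Computing the pre-insert pose.

```bash
cat >> h.py <<'E'
yaw=np.radians(-94.8);xm=np.array([np.cos(yaw),np.sin(yaw),0]);ym=np.array([-np.sin(yaw),np.cos(yaw),0]);ez=np.array([0,0,1.])
zp=np.sin(-np.pi/6)*xm+np.cos(np.pi/6)*ez; xp=np.cos(np.pi/6)*xm+.5*ez
PK=np.c_[xp,ym,zp]
mouth=np.array([.5956,-.1156,.1171])
Rdes=np.c_[-zp,-xp,np.cross(-zp,-xp)]
def go(p,Rd=Rdes):
    s=read_state();M=R.from_euler("xyz",s["eef_rot"]).as_matrix()
    print("shift",(1e3*(p-s["position"])).round(1),"turn",np.degrees(R.from_matrix(Rd@M.T).as_rotvec()).round(1))
E
python3 -c "
from h import *
go(mouth+zp*.135)"
```

```text
shift [   7.9 -208.3 -141.9] turn [-29.9   2.7  -0.2]
```

```bash
python3 -m crank '[255,2,-50,0,-8,1,0, 255,4,-100,0,-18,2,0, 255,6,-150,0,-28,3,0, 255,8,-200,0,-30,3,0, 255,8,-208,-50,-30,3,0, 255,8,-208,-100,-30,3,0, 255,8,-208,-142,-30,3,0, 255,8,-208,-142,-30,3,0, 255,8,-208,-142,-30,3,0]'
python3 - <<'E'
from h import *
s=read_state();go(mouth+zp*.135);print(s["qpos"].round(3),s["contact_force"],((s["position"]-mouth)@PK*1e3).round(1))
w=get_image("wrist");c=get_image("scene");t=get_image("top")
cv2.imwrite("pics/w2.png",w["image"]);cv2.imwrite("pics/t2.png",t["image"]);cv2.imwrite("pics/s2.png",c["image"])
a=cv2.resize(c["image"][110:230,170:320],(600,480),interpolation=2)
cv2.imwrite("pics/s2c.png",a)
E
```

```text
clock: 6.38
position: [0.6013, -0.0482, 0.2347]
eef_rot: [-1.582, 1.045, -1.662]
contact_force: [0.3, -0.2, -0.6]
width: 0.507
shift [-0.1 -0.2 -0.7] turn [ 0.1 -0.3 -0.1]
[ 0.188  0.423  0.011  1.318 -0.503  0.309] [ 0.30403878 -0.17331883 -0.63044593] [  0.2   0.  135.7]
```

View pics/w2.png

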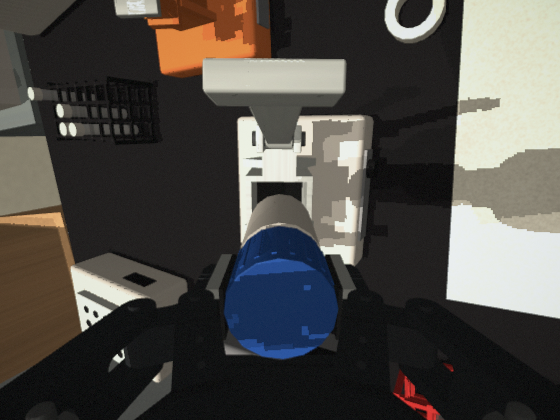

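View pics/s2c.png

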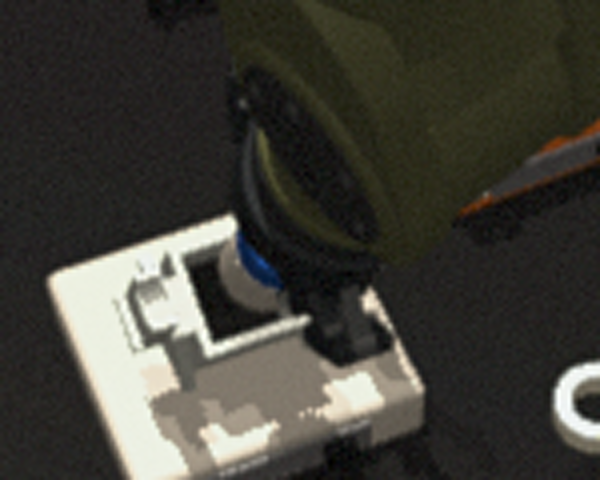

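```bash
python3 - <<'E'
from h import *
s=read_state();w=get_image("wrist");M=R.from_euler("xyz",s["eef_rot"]).as_matrix();p=s["position"]
P=lambda *a:proj(w,mouth+PK@(np.array(a)/1e3),s)[0].round(0)
for n,a in dict(outP1=(-30,-30,0),outP2=(30,-30,0),inP1=(-25,-25,0),inP2=(25,-25,0),postL=(-18,-55,66),postR=(18,-55,66),pivot=(0,-64,57)).items(): print(n,P(*a))
for q in(1.65,1.7,1.8,1.9):
    u=np.array([0,np.cos(q),np.sin(q)]);print(q,P(*(np.array([-17,-64,57])+140*u)),P(*(np.array([17,-64,57])+140*u)))
# cap
b=blue(w["image"]);k,l,st,ce=cv2.connectedComponentsWithStats(b);i=1+np.argmax(st[1:,4]);print(st[i])
for v in(308,358):
    o,r=ray(w,(281,v),s);o=M.T@(o-p);r=M.T@r
    for x in(-.040,):print(v,((o+r*(x-o[0])/r[0])*1e3).round(1))
print("predicted cap top centre",proj(w,p+M@[-.04,0,0],s),proj(w,p+M@[-.04,0,.022],s),proj(w,p+M@[-.04,0,-.022],s))
print("base near rim",proj(w,p+M@[.075,0,-.022],s), "groove",proj(w,p+M@[-.001,0,-.022],s))
E
python3 - <<'E'
import cv2
a=cv2.imread("pics/w2.png")[40:380,190:370];cv2.imwrite("pics/w2c.png",cv2.resize(a,None,fx=1.76,fy=1.76,interpolation=2) if 0 else cv2.resize(cv2.imread("pics/w2.png")[40:240,180:380],(600,600),interpolation=2))
E
```

```text
outP1 [315. 171.]
outP2 [249. 171.]
inP1 [309. 177.]
inP2 [254. 176.]
postL [309. 147.]
postR [256. 147.]
pivot [282. 133.]
1.65 [354.  97.] [218.  97.]
1.7 [355.  67.] [217.  67.]
1.8 [357.   7.] [216.   6.]
1.9 [357. -51.] [216. -51.]
[  224   227   114   132 11300]
308 [-40.   -0.5  -3.8]
358 [-40.   -0.5  18.7]
predicted cap top centre [[282.41473569 316.73259485]] [[282.33099123 365.01383692]] [[282.50754423 263.22563336]]
base near rim [[281.41153337 195.26563241]] groove [[281.95259697 228.81519327]]
```

View pics/w2c.png

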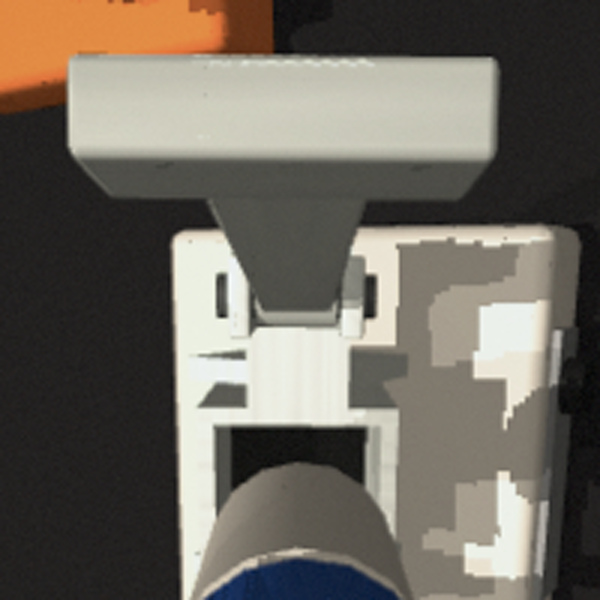

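The wrist view puts the jar mid-axis at column 281, with its near base rim at row 194. The pocket's inner pivot-side edge is at row 182, spanning columns 252 to 305. So the mouth lies about +2.5 mm in pocket x and +4 to 5 mm in pocket y from where the jar is aimed. I'll shift while lowering to about 15 mm above the mouth, then look again.

```bash
python3 -m crank '[255,2,-5,-5,0,0,0, 255,2,-15,-22,0,0,0, 255,2,-25,-38,0,0,0, 255,2,-25,-38,0,0,0, 255,2,-25,-38,0,0,0]'
python3 - <<'E'
from h import *
s=read_state();print(s["contact_force"],((s["position"]-mouth)@PK*1e3).round(1))
w=get_image("wrist");c=get_image("scene");t=get_image("top");I=[cv2.resize(w["image"][100:240,210:350],(400,400),interpolation=2),cv2.resize(c["image"][140:230,180:270],(400,400),interpolation=2)]
cv2.imwrite("pics/m3.png",np.hstack(I));cv2.imwrite("pics/w3.png",w["image"]);cv2.imwrite("pics/t3.png",t["image"])
E
```

```text
clock: 7.2
position: [0.6047, -0.0728, 0.1984]
eef_rot: [-1.575, 1.046, -1.656]
contact_force: [-0.4, -0.7, -0.5]
width: 0.509
[-0.36091414 -0.69243251 -0.54011834] [ 3.1  5.5 92.1]
```

View pics/m3.png

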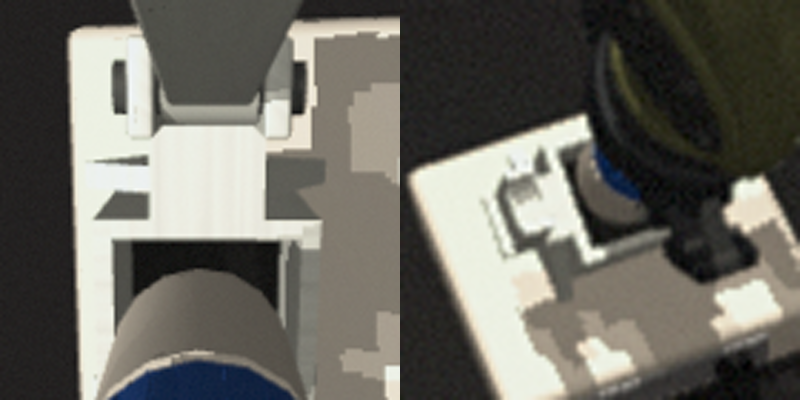

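```bash
python3 - <<'E'
from h import *
s=read_state();w=get_image("wrist");M=R.from_euler("xyz",s["eef_rot"]).as_matrix()
def tool(u,v,Z): return (w["mount"]@[(u-w["cx"])/w["fx"]*Z,(v-w["cy"])/w["fy"]*Z,Z,1])[:3]*1e3
print("mouth edge from width",tool(282.1,184,50/65.8*w["fx"]/1e3).round(1))
for D in(.080,.085,.092):
    o,r=ray(w,(282.1,184),s);o=M.T@(o-s["position"]);r=M.T@r;print(D,((o+r*(D-o[0])/r[0])*1e3).round(1))
o,r=ray(w,(280.5,194.2),s);o=M.T@(o-s["position"]);r=M.T@r
for D in(.07,.075): print("jar rim",((o+r*(D-o[0])/r[0])*1e3).round(1))
E
```

```text
mouth edge from width [ 90.4   0.6 -27.4]
0.08 [ 80.    0.5 -29.3]
0.085 [ 85.    0.5 -28.4]
0.092 [ 92.    0.6 -27.1]
jar rim [ 70.   -0.7 -23.8]
jar rim [ 75.   -0.7 -22.8]
```

Close view: the mouth's inner edges are at crop columns 112 and 300 and row 240, the jar is centred at column 202, and its rim is at row 269. The jar is within about 1.5 mm of centre. I'll nudge it and enter the pocket, watching the force.

```bash
python3 -m crank '[255,-1,0,-2,0,0,0, 255,-2,-6,-12,0,0,0, 255,-2,-11,-22,0,0,0, 255,-2,-11,-22,0,0,0]'
python3 -m crank '[255,0,-5,-9,0,0,0, 255,-1,-10,-18,0,0,0, 255,-1,-15,-26,0,0,0, 255,-1,-15,-26,0,0,0]'
python3 -c "
from h import *
s=read_state();print(((s['position']-mouth)@PK*1e3).round(1));M=R.from_euler('xyz',s['eef_rot']).as_matrix();print((M.T@s['contact_force']).round(1))"
```

```text
clock: 7.9
position: [0.6017, -0.0841, 0.175]
eef_rot: [-1.579, 1.046, -1.66]
contact_force: [0.4, 0.7, -0.5]
width: 0.505
clock: 8.4
position: [0.6, -0.0996, 0.1481]
eef_rot: [-1.582, 1.046, -1.663]
contact_force: [-0.3, 0.1, -1.3]
width: 0.506
[ 1.4  3.1 35. ]
[ 1.1  0.7 -0.3]
```

```bash
python3 -m crank '[255,0,-3,-5,0,0,0, 255,-1,-8,-14,0,0,0, 255,-1,-8,-14,0,0,0]'
python3 -m crank '[255,0,-1,-2,0,0,0, 255,0,-2,-4,0,0,0, 255,0,-2,-4,0,0,0]'
python3 -c "
from h import *
s=read_state();print(((s['position']-mouth)@PK*1e3).round(1));M=R.from_euler('xyz',s['eef_rot']).as_matrix();print((M.T@s['contact_force']).round(1))"
```

```text
clock: 8.78
position: [0.5982, -0.108, 0.1331]
eef_rot: [-1.585, 1.046, -1.666]
contact_force: [0.2, 0.5, -1.1]
width: 0.507
clock: 9.15
position: [0.5986, -0.1095, 0.1305]
eef_rot: [-1.583, 1.046, -1.663]
contact_force: [-2.7, 3.8, 7.2]
width: 0.506
[ 1.2  2.5 14.8]
[-8.  -0.5 -3. ]
```

```bash
python3 -m crank '[255,0,-1,-2,0,0,0, 255,0,-2,-4,0,0,0, 255,0,-2,-4,0,0,0]'
python3 - <<'E'
from h import *
s=read_state();print(((s['position']-mouth)@PK*1e3).round(1));M=R.from_euler('xyz',s['eef_rot']).as_matrix();print((M.T@s['contact_force']).round(1))
go(s['position'])
c=get_image("scene");w=get_image("wrist")
cv2.imwrite("pics/m4.png",np.hstack([cv2.resize(w["image"][90:290,180:380],(400,400),interpolation=2),cv2.resize(c["image"][140:230,180:270],(400,400),interpolation=2)]))
E
```

```text
clock: 9.52
position: [0.6003, -0.1101, 0.1304]
eef_rot: [-1.574, 1.047, -1.653]
contact_force: [-6.4, 12.8, 23.4]
width: 0.508
[ 1.5  4.2 14.5]
[-26.4  -1.1  -7.4]
shift [0. 0. 0.] turn [ 0.  -0.1 -0.2]
```

View pics/m4.png

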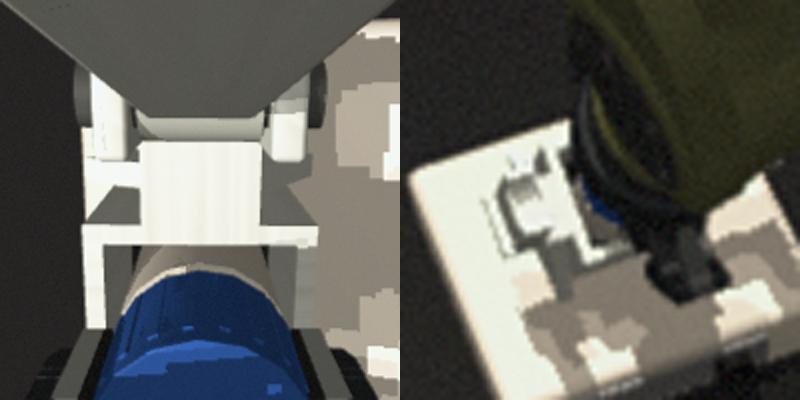

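Wrist view: the jar is inside the mouth, whose inner edges are at crop columns 104 and 296 and row 245. The axial force rises stiffly without motion, which means it is on the floor. I'll relax the push, open gently, and check whether the jar moves.

```bash
python3 -m crank '[255,0,0,0,0,0,0, 255,0,0,0,0,0,0]' 20
python3 - <<'E'
from h import *
s=read_state();print(((s['position']-mouth)@PK*1e3).round(1));np.save("b0.npy",get_image("wrist")["image"]);np.save("c0.npy",get_image("scene")["image"])
E
python3 -m crank '[120,0,0,0,0,0,0, 100,0,0,0,0,0,0, 90,0,0,0,0,0,0, 80,0,0,0,0,0,0, 80,0,0,0,0,0,0]'
python3 - <<'E'
from h import *
s=read_state();print(((s['position']-mouth)@PK*1e3).round(1))
a=get_image("wrist")["image"]
for im in(np.load("b0.npy"),a):
    b=blue(im);k,l,st,ce=cv2.connectedComponentsWithStats(b);i=1+np.argmax(st[1:,4]);print(st[i],ce[i].round(1))
    ys=np.where(b[:,281]>0)[0];print(ys.min(),ys.max())
E
```

```text
clock: 9.88
position: [0.6007, -0.1099, 0.1307]
eef_rot: [-1.572, 1.047, -1.651]
contact_force: [0.5, -0.7, -0.6]
width: 0.506
[ 1.5  4.6 14.9]
clock: 10.6
position: [0.6005, -0.1101, 0.1305]
eef_rot: [-1.573, 1.047, -1.653]
contact_force: [-0.1, 0.2, -1.1]
width: 0.686
[ 1.6  4.4 14.5]
[  224   226   115   133 11679] [280.5 294.5]
227 358
[  232   224   115   132 11664] [287.7 292. ]
225 354
```

After opening, the cap keeps its size (115 px wide) and only leans about 3 mm downhill. So the jar did not drop; it was resting on the floor. Retreating along the pocket axis.

```bash
python3 -m crank '[70,0,5,9,0,0,0, 70,1,15,26,0,0,0, 70,2,35,61,0,0,0, 70,4,60,104,0,0,0, 70,6,85,147,0,0,0, 70,9,112,195,0,0,0, 255,9,112,195,0,0,0, 255,9,112,195,0,0,0]'
python3 - <<'E'
from h import *
s=read_state();print(((s['position']-mouth)@PK*1e3).round(1))
w=get_image("wrist");c=get_image("scene");t=get_image("top")
cv2.imwrite("pics/w5.png",np.hstack([cv2.resize(w["image"],(533,400)),cv2.resize(t["image"][150:250,283:350],(267,400),interpolation=2)]))
m2=mouth+PK@[.0025,.003,0]
M=R.from_euler("xyz",s["eef_rot"]).as_matrix()
P=lambda *a:proj(w,m2+PK@(np.array(a)/1e3),s)[0].round(0)
print("cap seated centre",P(0,0,50),P(-22,0,50),P(22,0,50),P(0,-22,50),P(0,22,50))
b=blue(w["image"]);k,l,st,ce=cv2.connectedComponentsWithStats(b);i=1+np.argmax(st[1:,4]);print(st[i],ce[i].round(1))
for q in(1.65,1.7,1.75,1.8): print(q,P(*(np.array([0,-64,57])+140*np.array([0,np.cos(q),np.sin(q)]))))
E
```

```text
clock: 11.65
position: [0.6095, 0.0024, 0.3256]
eef_rot: [-1.572, 1.047, -1.651]
contact_force: [-1.6, 0.4, -0.3]
width: 0.306
[  1.5   4.  239.9]
cap seated centre [280. 192.] [300. 192.] [260. 191.] [280. 171.] [280. 211.]
[ 263  167   40   43 1304] [282.8 188.4]
1.65 [280. 114.]
1.7 [280. 101.]
1.75 [281.  88.]
1.8 [281.  75.]
```

View pics/w5.png

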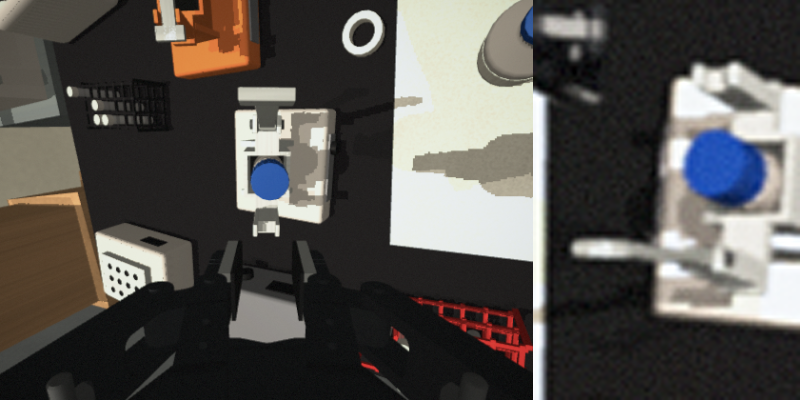

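Wrist view (left): the seated cap is at about (270,180) in the shown picture, with the latch tab upright at (267,95), so q is about 1.7. The cap width of 40 px equals the seated prediction. The top crop shows the cap in the pocket beside the raised arm. Next I'll move, fingers shut, over the arm to its outer (robot) side.

```bash
python3 -m crank '[255,-5,1,15,0,0,0, 255,-40,4,20,0,0,0, 255,-90,8,20,0,0,0, 255,-136,11,20,0,0,0, 255,-136,11,20,0,0,0, 255,-138,-8,-20,0,0,0, 255,-140,-26,-65,0,0,0, 255,-140,-26,-65,0,0,0, 255,-140,-26,-65,0,0,0]'
python3 - <<'E'
from h import *
s=read_state();m2=mouth+PK@[.0025,.003,0];print(((s['position']-m2)@PK*1e3).round(1),s["width"],s["qpos"].round(2))
go(s["position"])
pv=np.array([0,-64,57])
# finger front corner (TCP +11 in y) on the outer face, pressed ~3 mm in
for q,r in[(1.75,105),(1.6,105),(1.45,105),(1.3,105),(1.1,105),(.9,104),(.7,102),(.5,98),(.35,95),(.2,92),(.1,91),(0,90),(-.06,90)]:
    u=np.array([0,np.cos(q),np.sin(q)]);n=np.array([0,-np.sin(q),np.cos(q)])
    T=pv+r*u+4*n-[0,11,0]
    print(q,T.round(0),(1e3*(m2-s["position"])+PK@T).round(0))
E
```

```text
clock: 12.92
position: [0.4699, -0.0244, 0.2609]
eef_rot: [-1.574, 1.046, -1.655]
contact_force: [1.1, 0.9, 0.9]
width: -0.001
[  -0.2 -135.9  164.7] -0.0014619914810768979 [ 0.28  0.19 -0.25  1.34 -0.49  0.41]
shift [0. 0. 0.] turn [ 0.1 -0.1 -0.2]
1.75 [  0. -98. 160.] [38. -6. -4.]
1.6 [  0. -82. 162.] [53. -6. -2.]
1.45 [  0. -66. 162.] [69. -7. -3.]
1.3 [  0. -51. 159.] [ 85. -10.  -5.]
1.1 [  0. -31. 152.] [104. -15. -11.]
0.9 [  0. -13. 141.] [121. -22. -21.]
0.7 [  0.   0. 126.] [134. -31. -34.]
0.5 [  0.   9. 107.] [142. -41. -49.]
0.35 [ 0. 13. 93.] [145. -48. -62.]
0.2 [ 0. 14. 79.] [146. -55. -74.]
0.1 [ 0. 15. 70.] [147. -60. -82.]
0 [ 0. 15. 61.] [146. -64. -90.]
-0.06 [ 0. 15. 56.] [146. -67. -94.]
```

```bash
python3 -m crank '[255,20,-3,-2,0,0,0, 255,38,-6,-4,0,0,0, 255,53,-6,-2,0,0,0, 255,69,-7,-3,0,0,0, 255,85,-10,-5,0,0,0, 255,95,-12,-8,0,0,0, 255,104,-15,-11,0,0,0, 255,113,-19,-16,0,0,0, 255,121,-22,-21,0,0,0, 255,128,-26,-27,0,0,0, 255,134,-31,-34,0,0,0, 255,134,-31,-34,0,0,0]'
python3 - <<'E'
from h import *
s=read_state();m2=mouth+PK@[.0025,.003,0];print(((s['position']-m2)@PK*1e3).round(1),(s["contact_force"]@PK).round(1));pv=np.array([0,-64,57])
for q,r in[(.5,98),(.35,95),(.2,92),(.1,91),(0,90),(-.06,90)]:
    u=np.array([0,np.cos(q),np.sin(q)]);n=np.array([0,-np.sin(q),np.cos(q)])
    T=pv+r*u+4*n-[0,11,0];print(q,(1e3*(m2-s["position"])+PK@T).round(0))
c=get_image("scene")["image"];cv2.imwrite("pics/s6.png",c)
E
```

```text
clock: 14.42
position: [0.6038, -0.0559, 0.226]
eef_rot: [-1.577, 1.046, -1.657]
contact_force: [-0.1, -0.3, 0.9]
width: -0.003
[-1.000e-01  1.000e-01  1.244e+02] [ 0.7 -0.1  0.6]
0.5 [  8.  -9. -15.]
0.35 [ 11. -17. -27.]
0.2 [ 12. -24. -39.]
0.1 [ 13. -28. -47.]
0 [ 12. -33. -55.]
-0.06 [ 12. -36. -60.]
```

```bash
python3 -m crank '[255,4,-4,-7,0,0,0, 255,8,-9,-15,0,0,0, 255,10,-13,-21,0,0,0, 255,11,-17,-27,0,0,0, 255,12,-21,-33,0,0,0, 255,12,-24,-39,0,0,0]'
python3 -m crank '[255,1,-3,-5,0,0,0, 255,1,-5,-8,0,0,0, 255,0,-7,-12,0,0,0]'
python3 - <<'E'
from h import *
s=read_state();m2=mouth+PK@[.0025,.003,0];print(((s['position']-m2)@PK*1e3).round(1),(s["contact_force"]@PK).round(1))
E
```

```text
clock: 15.22
position: [0.6157, -0.0801, 0.1871]
eef_rot: [-1.576, 1.046, -1.657]
contact_force: [0.0, 0.4, 0.5]
width: -0.001
clock: 15.6
position: [0.616, -0.0872, 0.1751]
eef_rot: [-1.575, 1.046, -1.656]
contact_force: [2.2, 6.7, 12.9]
width: 0.003
[ 0.5 14.9 65.2] [ 0.6  1.6 14.6]
```

```bash
python3 -m crank '[255,0,-1,-2,0,0,0, 255,0,-2,-4,0,0,0, 255,0,-2,-4,0,0,0]'
python3 - <<'E'
from h import *
s=read_state();m2=mouth+PK@[.0025,.003,0];print(((s['position']-m2)@PK*1e3).round(1),(s["contact_force"]@PK).round(1))
E
python3 -m crank '[255,0,2,4,0,0,0, 255,1,10,18,0,0,0, 255,3,35,61,0,0,0, 255,5,60,104,0,0,0, 255,7,85,147,0,0,0, 255,7,85,147,0,0,0, 255,7,85,147,0,0,0]'
python3 - <<'E'
from h import *
s=read_state();m2=mouth+PK@[.0025,.003,.004];print(((s['position']-m2)@PK*1e3).round(1),(s["contact_force"]@PK).round(1))
w=get_image("wrist");c=get_image("scene");t=get_image("top")
for n,d in(("w",w),("s",c),("t",t)): cv2.imwrite(f"pics/{n}7.png",d["image"])
# latch tab: bright blob profile in wrist image at tab, predicted for several q
P=lambda *a:proj(w,m2+PK@(np.array(a)/1e3),s)[0].round(0)
pv=np.array([0,-64,57])
for q in(0,.1,.2,.4,1):
    u=np.array([0,np.cos(q),np.sin(q)]);n=np.array([0,-np.sin(q),np.cos(q)])
    print(q,[P(*(pv+[x,0,0]+r*u+4*n)) for x,r in((-17,124),(17,124),(17,140),(-8,90),(8,90))])
h=cv2.cvtColor(w["image"],cv2.COLOR_BGR2GRAY)
for r in range(150,300,6): print(r,h[r,230:330:4])
b=blue(w["image"]);k,l,st,ce=cv2.connectedComponentsWithStats(b);print([x.tolist() for x in st[1:] if x[4]>60])
E
```

```text
clock: 15.98
position: [0.6161, -0.0873, 0.1749]
eef_rot: [-1.57, 1.047, -1.649]
contact_force: [-10.6, 14.6, 24.6]
width: -0.004
[ 0.5 15.1 65. ] [  0.5 -11.8  28.1]
clock: 16.85
position: [0.623, -0.0024, 0.3211]
eef_rot: [-1.572, 1.047, -1.65]
contact_force: [0.0, 0.1, -0.4]
width: -0.003
[-2.000e-01  1.490e+01  2.302e+02] [-0.3  0.  -0.3]
0 [array([297., 238.]), array([265., 238.]), array([265., 252.]), array([289., 207.]), array([273., 207.])]
0.1 [array([297., 241.]), array([264., 241.]), array([264., 256.]), array([289., 208.]), array([273., 208.])]
0.2 [array([298., 243.]), array([264., 243.]), array([264., 259.]), array([289., 209.]), array([273., 209.])]
0.4 [array([300., 244.]), array([262., 244.]), array([262., 262.]), array([290., 207.]), array([272., 207.])]
1 [array([306., 207.]), array([257., 207.]), array([256., 225.]), array([292., 175.]), array([271., 175.])]
150 [ 31  33  32  33  45 237 238 235 236 236 231 195 192 188 188 236 227 210
 208 174 121 120 121 122 122]
156 [ 34  34  30  35  32 237 237 235  72  22  71 193 192 187 187  51  69  39
 118 124 122 122 122 122 
[... 1640 characters left out ...]
2 36 53 53 21 23 54 51 44 34 34 31 33 35 33 34
 29]
258 [32 33 29 31 33 35 32 36 34 50 70 72 17 13 71 74 69 34 31 33 32 34 34 33
 31]
264 [34 36 33 30 34 33 26 19 18 71 72 72 15 17 72 73 71 14 15 24 32 33 29 29
 35]
270 [33 32 35 31 31 28 20 19 14 72 72 72 10 16 72 72 71 14 20 18 20 34 30 33
 31]
276 [33 31 35 32 49 39 38 27 28 71 72 72 17 15 71 72 72 29 22 29 29 34 33 34
 34]
282 [34 34 50 49 51 19 18 12 22 72 73 73 10 14 72 71 71 19 16 15 19 14 13 18
 20]
288 [51 49 51 51 45 14 17 17 12 16 62 96 24 22 97 65 13 17 19 19 22 27 49 50
 48]
294 [120  99  74  19  17  18  24  24  18  19  18  29  26  25  57  19  20  22
  24  22  19  15  15  51  50]
[[289, 157, 16, 41, 475], [264, 160, 9, 34, 228]]
```

The bar lies across the middle of the cap: it splits the blue at columns 273–289, and the tab ends at row 249, where q=0 predicts 252. One doubt remains. Both the jar's floor stop and the arm's stop came about 4 mm higher than my mouth estimate. That could be a height bias, or the arm could be resting on a jar standing too high. A gentle touch on the catch prong decides it: with q=0 it must be 5 mm above the arm's face (arm touched at 65).

```bash
python3 -m crank '[255,36,-13,5,0,0,0, 255,35,-28,-20,0,0,0, 255,33,-53,-64,0,0,0, 255,31,-73,-99,0,0,0, 255,30,-88,-126,0,0,0, 255,30,-88,-126,0,0,0, 255,30,-88,-126,0,0,0]'
python3 -c "
from h import *
s=read_state();m2=mouth+PK@[.0025,.003,0];print(((s['position']-m2)@PK*1e3).round(1),(s['contact_force']@PK).round(1))"
```

```text
clock: 17.88
position: [0.6525, -0.0911, 0.1951]
eef_rot: [-1.575, 1.047, -1.654]
contact_force: [0.9, -0.5, 0.5]
width: -0.003
[11.2 51.7 82.1] [0.7 0.9 0.2]
```

```bash
python3 -m crank '[255,0,-2,-4,0,0,0, 255,0,-4,-7,0,0,0, 255,0,-4,-7,0,0,0]'
for i in 1 2; do python3 -c "
from h import *
s=read_state();m2=mouth+PK@[.0025,.003,0];print(((s['position']-m2)@PK*1e3).round(1),(s['contact_force']@PK).round(1))"; [ $i = 1 ] && python3 -m crank '[255,0,-1,-2,0,0,0, 255,0,-2,-4,0,0,0, 255,0,-2,-4,0,0,0]'; done
```

```text
clock: 18.25
position: [0.6526, -0.095, 0.1882]
eef_rot: [-1.574, 1.047, -1.654]
contact_force: [0.3, -0.3, -0.0]
width: 0.002
[11.1 52.1 74.2] [ 0.2  0.3 -0.1]
clock: 18.62
position: [0.6527, -0.0966, 0.1847]
eef_rot: [-1.573, 1.047, -1.652]
contact_force: [-1.8, 1.7, 4.2]
width: -0.002
[10.8 52.3 70.4] [ 0.7 -1.9  4.4]
```

The prong is touched at 70.4 and the arm face at 65.1, a difference of 5.2 mm as expected for q=0. The arm is fully down and the 4 mm was only a height bias. Retreating clear, then a last numeric check.

```bash
python3 -m crank '[255,0,5,9,0,0,0, 255,2,25,43,0,0,0, 255,4,50,87,0,0,0, 255,6,75,130,0,0,0, 255,6,75,130,0,0,0, 255,6,75,130,0,0,0, 255,6,75,130,0,0,0]'
python3 - <<'E'
from h import *
s=read_state();print(s["contact_force"].round(1))
w=get_image("wrist");m2=mouth+PK@[.0025,.003,.004]
h=cv2.cvtColor(w["image"],cv2.COLOR_BGR2GRAY)
P=lambda *a:proj(w,m2+PK@(np.array(a)/1e3),s)[0].round(0)
for q in(0,.1): 
    u=np.array([0,np.cos(q),np.sin(q)]);n=np.array([0,-np.sin(q),np.cos(q)]);print(q,P(*(np.array([0,-64,57])+140*u+4*n)))
e=P(0,76,61);c=int(e[0]);print(c,int(e[1])-16,h[int(e[1])-16:int(e[1])+10,c-6])
for n in("top","scene"):
    d=get_image(n);k,l,st,ce=cv2.connectedComponentsWithStats(blue(d["image"]));print(n,[ce[i].round(1).tolist() for i in range(1,k) if st[i,4]>40])
job_done()
E
```

```text
clock: 19.5
position: [0.658, -0.0223, 0.3133]
eef_rot: [-1.578, 1.046, -1.657]
contact_force: [-0.4, 0.5, -0.8]
width: -0.002
[-0.4  0.5 -0.8]
0 [292. 224.]
0.1 [292. 228.]
292 208 [196 219 237 234 233 239 234 233 239 229 231 239 235 225 237 146  47  35
  33  34  33  35  34  31  32  32]
top [[40.5, 102.4], [34.3, 162.2], [335.5, 192.7], [164.6, 219.6]]
scene [[240.2, 182.8], [343.8, 248.6], [384.9, 333.8]]
the job is handed in; nothing more can be done
```

The jar is seated in the white mixer's slanted pocket and released, and the retaining arm is down over its cap in the catch. I handed the job in at 19.5 s of robot time, with the gripper clear of everything.

**Seating:** I lowered the jar base first along the pocket axis until it met a hard stop, pressing with 26 N. I then relaxed the push and opened the fingers. The cap only leaned about 3 mm downhill and did not drop.

**Latch:** With the fingers shut, I swung the arm down to its stop, where it did not move under 28 N. In the last picture its end is at row 223–224, where a fully closed arm would be at 224. The catch prong is 5.2 mm above the arm's face by touch, and it should be 5 mm when closed.

**Disagreement:** The jar's stop and the arm's stop both came about 4 mm higher than my camera estimate of the pocket mouth. The prong touch showed this was an error in that height estimate, not a jar standing too high.

**Bystanders:** The two bottles' caps did not move in the scene camera; one was missing from the last top-view detection, probably hidden by the arm. I did not measure the beaker and tape roll again, but no move went near them.

I viewed all 12 allowed pictures, so the last checks were by numbers only.

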